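# Wedge up a gel-casting platform and hold it

## Task

The gel-casting stand needs its white hinged platform raised at the front: take the orange wedge by its grip post, lay it flat on the bench in front of the stand and slide it, thin end first, squarely under the blue mark in the middle of the platform's front lip until the lip has just lifted, about 5 mm off its rests (the lip then stands over the black line on the wedge) and never 10 mm or more. Push gently: only the wedge may touch the platform, with never more than 20 N, and leave everything else on the bench where it stands. Finish while still holding the wedge in place, flat on the bench and at rest, with the platform resting on it.

Things in the scene. Friction and masses are not known exactly. Their poses are not given: they have to be found in the camera images.
- wedge: Orange wedge, 40 wide, 150 g, flat on the bench. Origin at its underside, mid-width; +x to the thin tip, +z up. Tip at x = +85, rear end at x = -90. Its top slopes straight from 3 thick at the tip to 25 thick at x = -35; a black line crosses it at x = +8 (17 thick). Behind, on a 10 high foot, a grip post 30 (x) x 24 (y) centred at x = -73, top 60 above the bench.
- spacer: Grey flat spacer, a bystander of the same length and grip post as the wedge, but with a level 20 mm thick blade. It and the wedge lie left and right in front of the stand, in either order. Leave it alone.
- stand: Fixed grey base of the casting stand: two side rails 11.5 high and 134 apart, the bare bench between them, open at the front and closed by a crossbar 158 behind the lip. Origin on the bench in its middle; -x is its open front (robot side), +x its rear; the front lip lies at x = -85.
- platform: White platform 170 wide (y) x 160 deep, about 0.7 kg, top 24 above the bench, hinged at its rear; blue midline, clear gel tray (up to 55 above the bench). Front lip: round bar 8 thick along y. Origin: middle of the lip's underside, 12 above the bench when down; +x to the hinge. A wedge flat on the bench meets it when the tip is 49 past this origin, has raised it by 5 when 77 past.
- bottle_a: White reagent bottle, 44 across, 85 tall, origin under its centre. Bystander.
- bottle_b: The second such bottle. Bystander.
- tip_box: Yellow pipette tip box 120 x 85 x 51, origin under its centre. Bystander.
- tube_rack: Blue tube rack 100 x 70 with navy-capped tubes, 60 tall, origin under its centre. Bystander.
- pipette: White pipette lying on the bench, about 240 long, 43 high, 26 wide, origin on the bench at about the middle of its length, its grey shaft to +x. Bystander.

How it is judged:
On the way:
1. the wedge's tip is under the middle of the front lip, square to it, with the platform still down (x of platform in the frame of wedge between 0.036 and 0.08 m and height (world z) of platform below 0.0135 m and height (world z) of wedge below 0.012 m and y of platform in the frame of wedge between -0.02 and 0.02 m and angle between the x axis of wedge and the x axis of stand, either way round below 0.2 rad), for 0.05 s.
At the end, for the whole second after the job is handed in: The front lip is 2.5 to 8 mm above its rest height, carried by the wedge alone; the wedge is flat on the bench (within 6 mm, 0.08 rad), within 20 mm of the lip's middle, square within 0.2 rad, at rest and still held or pushed by the fingers (over 1 N) (height (world z) of platform between 0.0145 and 0.02 m and y of platform in the frame of wedge between -0.02 and 0.02 m and angle between the x axis of wedge and the x axis of stand, either way round below 0.2 rad and height (world z) of wedge below 0.006 m and angle between wedge's own z axis and vertical below 0.08 rad and contact force between wedge and platform above 0.5 N and contact force between the fingers and wedge above 1 N and contact force between each of the arm, the fingers and platform below 0.3 N and contact force between spacer and platform below 0.1 N and linear speed of wedge below 0.01 m/s and angular speed of platform below 0.05 rad/s); the arm keeps its last pose, push and grip.
It fails at once if the wedge bears on the platform with more than 20 N (contact force between wedge and platform above 20 N).
It fails at once if the front lip is raised 10 mm or more (height (world z) of platform above 0.0222 m).
It fails at once if the robot touches the platform itself (contact force between any of the fingers, the arm and platform above 1 N).
It fails at once if a bystander is moved by more than 20 mm or tipped over (distance of any of spacer, bottle_a, bottle_b, tip_box, tube_rack, pipette from where it was at the start of the episode above 0.02 m or angle between any of spacer, bottle_a, bottle_b, tip_box, tube_rack, pipette's own z axis and vertical above 0.3 rad).
It also fails if it takes over 48 s, if anything falls off the work surface, if the arm or the gripper's body presses on something with over 40 N, if the wrist force passes 120 N, or if a joint passes its speed limit or range.

## Robot

A 6-joint arm with a two-finger parallel gripper is mounted at the origin on the work surface. World frame = base frame: x ahead of the robot, y to its left, z up, the work surface at z = 0. Lengths are in m, angles in rad, forces in N, time in s.
With the tool pointing down it reaches from about 0.35 to 0.775 m from the base axis. Payload 5.5 kg.
Tool frame: the origin (TCP) lies on the mounting face of the last link; the fingertips stand 173 mm ahead of it and the grasp point (between the pads) lies 155 mm ahead of it; z points along the fingers, y is the direction in which the jaws open and shut (so a half turn about z gives the same grasp; the last joint's range is limited). The gripper opens to 85 mm and grips with 20 to 120 N. Pads are 22 mm wide; open, the fingers measure 114 mm over their backs; the gripper's body (76 mm by 85 mm) begins 54 mm behind the grasp point. The pads swing forward as they close: fully open they stand 13 mm farther back than shut.
Start: joints at [-1.248, 0.313, 0.046, 1.304, 0, 1.431], TCP at [0.257, -0.515, 0.405] pointing down, gripper open.
Joint ranges: [-2.76, 2.76], [-0.86, 1.69], [-1.03, 1.26], [-2.2, 2.34], [-1.47, 1.5], [-3.14, 3.14]. Speed limits (rad/s): [2.57, 2.57, 3.14, 3.14, 3.14, 3.14].

## Interface

Orientations are given as a unit quaternion [w, x, y, z].
In Python, from workcell import * gives the robot as it stands. The module is installed in compiled form; this text tells all that it offers.
- The arm moves only by the shell command python3 -m crank 'ROWS' [FORCE]. ROWS is JSON, a list of rows, each a list of 7 numbers: the shift along the tool's x, y, z in mm, then the turn, a rotation vector about the tool's x, y, z in degrees, then the opening, from 0 (shut) to 1 (fully open). A call has exactly 8 rows; each row shifts and turns the commanded pose from where the row before left it, along the tool's axes as they then stand; what a row does not reach is not made up. A row lasts 1/8 s, in which the tool goes at most 62.5 mm and 10.7 degrees, less where a joint would pass 70% of its speed; a pose out of reach is approached as far as the arm can. A call with a gripper value outside its range is refused whole. The fingers move at their own pace and stop on an object; FORCE is the grip in N (left out, the last holds). Time passes only in rows, so rows that do not move let the fingers close, or fill a call up. It gives the time, the measured TCP pose, the force and the opening at its end, in the units of the state.
- get_state(): the state, without advancing time (a new reading comes with each control period).
- read_camera(name): name is "scene" or "top"; returns the picture (400x640x3 uint8, blue, green, red); there is no depth.
- calibration(name): a dict with "fx", "fy", "cx", "cy" (pixels), "k1" (the pictures are not rectified: a ray, as slopes to the right and down, at radius r is drawn at 1 + k1 r^2 times it, then the intrinsics apply), "extrinsics" (4x4, takes a point from world to camera coordinates). Camera axes: x right, y down, z forward; pixel columns grow to the right and rows downward; lengths in m; the calibration is good to about 2 mm. A picture is of the moment at which its call begins. calibration takes no time and is no camera call.
- hand_in(): hands the job in, once; it reports no verdict.
The state is a dict: "clock": time; "joint_pos": joint angles; "qvel": joint speeds; "tau": joint torques, N m; "tcp_pos": TCP position; "orientation": TCP orientation; "wrist_force": force on the tool from outside, world axes, zero at the start; "ft_torque": the same for the moment, N m; "finger_gap": finger opening in m.
Only numpy, scipy, OpenCV 4.12 (cv2) and the standard library are available. Lean on these libraries where they do the work, as an engineer would, in place of code of your own. Each camera call takes 0.05 s, during which the arm holds its last target.

## Working session

There is one attempt and no reset: what is moved stays moved. The work goes in short steps, Python scripts to look and compute and a shell command to move; the robot and the scene stay as the last step left them, time stands still between calls to the robot, and variables do not carry over. Pictures are saved under pics/ and viewed, and the job is handed in when it is done.

```bash
mkdir -p pics
python3 - <<'E'
from workcell import *
import cv2
for n in("scene","top"):
    cv2.imwrite(f"pics/{n}0.png",read_camera(n)); c=calibration(n); print(n,{k:(v if k!="extrinsics" else [list(map(lambda x:round(float(x),4),r)) for r in v]) for k,v in c.items()})
print(get_state())
E
```

```text
scene {'fx': 404.3756859942477, 'fy': 404.3756859942477, 'cx': 312.79662381522405, 'cy': 201.1060943569449, 'k1': -0.08663429218507866, 'extrinsics': [[0.717, 0.6968, -0.0201, -0.4496], [0.4443, -0.479, -0.757, -0.2397], [-0.5372, 0.5338, -0.6531, 1.6219], [0.0, 0.0, 0.0, 1.0]]}
top {'fx': 505.4493951699211, 'fy': 505.4493951699211, 'cx': 322.44096178421023, 'cy': 206.27158434623476, 'k1': -0.1318783504222881, 'extrinsics': [[-0.0128, -0.9999, -0.0065, 0.0073], [-0.9887, 0.0136, -0.1492, 0.624], [0.1492, 0.0045, -0.9888, 1.8859], [0.0, 0.0, 0.0, 1.0]]}
{'clock': 0.1, 'joint_pos': array([-1.24755945e+00,  3.13938382e-01,  4.51086315e-02,  1.30359845e+00,
        2.95436592e-05,  1.43121726e+00]), 'qvel': array([ 0.00039399, -0.00033833,  0.0027568 , -0.00042601, -0.00137953,
       -0.0007127 ]), 'tau': array([ 1.45547754e-03, -4.81728101e+01,  2.99242973e+01,  1.27594001e-02,
       -2.07231778e-04, -7.60178693e-06]), 'tcp_pos': array([ 0.25667237, -0.51434779,  0.40389693]), 'orientation': array([-8.13853480e-04,  9.73344122e-01,  2.29348107e-01, -6.01117287e-05]), 'wrist_force': array([-1.160417  ,  0.38848174, -0.01087038]), 'ft_torque': array([ 0.00572599, -0.02255018,  0.01785895]), 'finger_gap': 0.08600533849516495}
```

View pics/scene0.png

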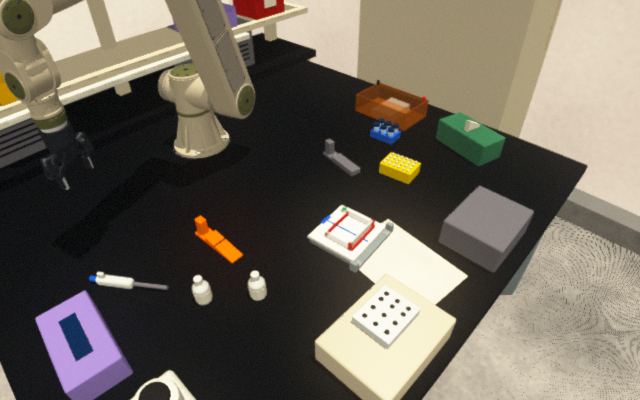

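View pics/top0.png

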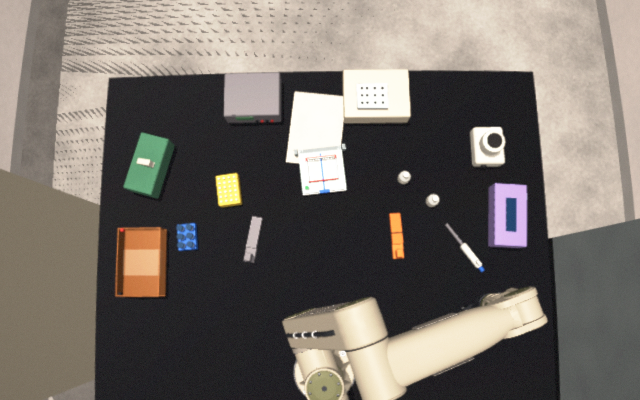

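The wedge (orange) is at about (397,236) in the top view with its thin end up. The platform lip is near (324,191) with its blue mark. Spacer at (253,240), bottles at (404,178) and (432,200). Next I measure.

```bash
cat > h.py <<'E'
import numpy as np, cv2
from workcell import *
def K(c): return np.array([[c['fx'],0,c['cx']],[0,c['fy'],c['cy']],[0,0,1]]),np.array([c['k1'],0,0,0,0.])
def ray(n,uv):
    c=calibration(n);k,d=K(c);E=np.array(c['extrinsics'])
    p=cv2.undistortPoints(np.array(uv,float).reshape(-1,1,2),k,d).reshape(-1,2)
    D=np.c_[p,np.ones(len(p))]@E[:3,:3]; o=-E[:3,:3].T@E[:3,3]
    return o,D
def plane(n,uv,z):
    o,D=ray(n,uv); return o+D*((z-o[2])/D[:,2])[:,None]
def proj(n,P):
    c=calibration(n);k,d=K(c);E=np.array(c['extrinsics'])
    return cv2.projectPoints(np.array(P,float).reshape(-1,3),cv2.Rodrigues(E[:3,:3])[0],E[:3,3],k,d)[0].reshape(-1,2)
E
python3 - <<'E'
from h import *
for n,b,s in(("top",(280,130,160,140),5),("scene",(180,190,220,110),3.6)):
    im=cv2.imread(f"pics/{n}0.png"); x,y,w,h=b
    s=min(800/w,600/h); cv2.imwrite(f"pics/{n}0z.png",cv2.resize(im[y:y+h,x:x+w],None,fx=s,fy=s,interpolation=cv2.INTER_CUBIC)); print(n,s)
    hsv=cv2.cvtColor(im,cv2.COLOR_BGR2HSV)
    m=cv2.inRange(hsv,(3,180,120),(18,255,255)); 
    k,l,st,c=cv2.connectedComponentsWithStats(m)
    for i in range(1,k):
        if st[i,4]>80:
            p=np.argwhere(l==i)[:,::-1]; r=cv2.minAreaRect(p.astype(np.float32)); print(st[i],r); bx=cv2.boxPoints(r); print(plane(n,bx,0.012).round(4).tolist())
E
```

```text
top 4.285714285714286
scene 3.6363636363636362
[369  97  55  32 694] ((394.63299560546875, 113.61007690429688), (55.65434646606445, 22.049213409423828), 16.99082374572754)
[[0.3692, 0.5864, 0.012], [0.2655, 0.7655, 0.012], [0.534, 0.799, 0.012], [0.6106, 0.6279, 0.012]]
[194 215  49  48 868] ((214.99041748046875, 240.26039123535156), (59.68864822387695, 18.030948638916016), 42.709388732910156)
[[0.3953, -0.3167, 0.012], [0.372, -0.256, 0.012], [0.6101, -0.2665, 0.012], [0.6239, -0.3206, 0.012]]
```

View pics/top0z.png

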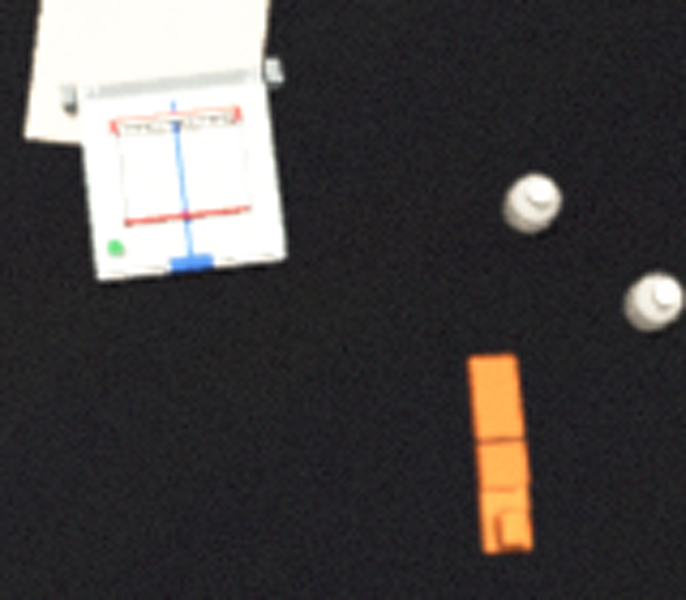

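View pics/scene0z.png

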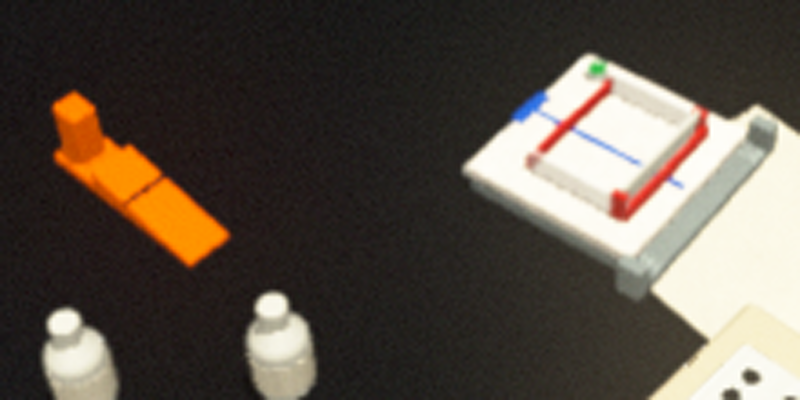

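The zoom shows wedge tip corners (469,357)/(517,354), black line (476,441)-(525,438), rear (485,552)/(533,549), lip corners (99,279)/(286,258), blue mark centred at about (192,264). I'll measure those with subpixel edges.

Run:
```python
from h import *
im=cv2.imread("pics/top0.png"); s=600/140
f=lambda L:(np.array(L,float)+.5)/s-.5+[280,130]
for nm,L,z in(("tip",[(469,356),(517,353)],.003),("line",[(476,441),(525,438)],.017),("rear",[(485,553),(533,549)],.010),("posttop",[(497,512),(525,513),(497,546),(529,549)],.06),("lip",[(99,279),(286,259)],.022),("mark",[(171,259),(214,255),(171,272),(214,268)],.024),("rear pl",[(82,95),(268,75)],.024),("mid",[(177,120),(191,262)],.024)):
    P=plane("top",f(L),z); print(nm,P.round(4).tolist(),"mean",P.mean(0).round(4))
# blue mask, white mask
hsv=cv2.cvtColor(im,cv2.COLOR_BGR2HSV)
m=cv2.inRange(hsv,(100,120,100),(125,255,255)); m[:, :290]=0;m[:,350:]=0;m[:180]=0;m[200:]=0
p=np.argwhere(m)[:,::-1].astype(np.float32); print(len(p),p.mean(0),cv2.minAreaRect(p),plane("top",[p.mean(0)],.024))
m=cv2.inRange(hsv,(3,150,100),(20,255,255)); m[:,:380]=0;m[:,410:]=0;m[:200]=0;m[270:]=0
p=np.argwhere(m)[:,::-1].astype(np.float32); r=cv2.minAreaRect(p);print(r,plane("top",cv2.boxPoints(r),.01).round(4))
# axis from lower/mid edges per-row of blade
rows=[]
for y in range(214,247):
    x=np.where(m[y])[0]; rows.append((x.mean(),y))
P=plane("top",rows,.012); q=np.polyfit(P[:,0],P[:,1],1); print("wedge axis slope",q, np.degrees(np.arctan(q[0])))
# lip front edge per column
g=im[:,:,1].astype(float); L=[]
for x in range(306,343):
    c=g[185:202,x]; j=np.where((c[:-1]>110)&(c[1:]<=110))[0]
    if len(j): j=j[-1]; L.append((x,185+j+(c[j]-110)/(c[j]-c[j+1])))
P=plane("top",L,.022); q=np.polyfit(P[:,1],P[:,0],1); print("lip: x=",q,np.degrees(np.arctan(q[0])), P[[0,-1]])
# scene
s=800/220; f2=lambda L:(np.array(L,float)+.5)/s-.5+[180,190]
for nm,L,z in(("mark sc",[(531,107)],.024),("tip sc",[(229,236),(191,265)],.003),("line sc",[(163,178),(126,203)],.017),("posttop",[(54,102),(73,92),(97,105),(78,115)],.06),("lip corners",[(590,54),(464,170)],.024)):
    P=plane("scene",f2(L),z); print(nm,P.round(4).tolist(),P.mean(0).round(4))
```

```text
tip [[0.6018, -0.2608, 0.003], [0.6039, -0.3049, 0.003]] mean [ 0.6028 -0.2829  0.003 ]
line [[0.5225, -0.2629, 0.017], [0.5245, -0.3074, 0.017]] mean [ 0.5235 -0.2851  0.017 ]
rear [[0.422, -0.2689, 0.01], [0.4249, -0.3124, 0.01]] mean [ 0.4235 -0.2906  0.01  ]
posttop [[0.4555, -0.2739, 0.06], [0.4542, -0.2986, 0.06], [0.4258, -0.273, 0.06], [0.4226, -0.3011, 0.06]] mean [ 0.4395 -0.2866  0.06  ]
lip [[0.6743, 0.0753, 0.022], [0.6904, -0.0947, 0.022]] mean [ 0.6824 -0.0097  0.022 ]
mark [[0.6915, 0.0097, 0.024], [0.6946, -0.0293, 0.024], [0.6795, 0.0099, 0.024], [0.6826, -0.0292, 0.024]] mean [ 0.6871 -0.0097  0.024 ]
rear pl [[0.846, 0.0898, 0.024], [0.8625, -0.0816, 0.024]] mean [0.8543 0.0041 0.024 ]
mid [[0.821, 0.0027, 0.024], [0.6884, -0.0084, 0.024]] mean [ 0.7547 -0.0028  0.024 ]
29 [323.93103 191.2069 ] ((323.8918762207031, 190.8513641357422), (3.6167776584625244, 8.38434886932373), 80.53767395019531) [[ 0.68665885 -0.00737956  0.024     ]]
((396.5389099121094, 235.23687744140625), (46.411720275878906, 12.599746704101562), 85.42607879638672) [[ 0.6011 -0.2574  0.01  ]
 [ 0.6044 -0.3067  0.01  ]
 [ 0.4243 -0.315   0.01  ]
 [ 0.4212 -0.2663  0.01  ]]
wedge axis slope [ 0.06481481 -0.31908229] 3.708427847009857
lip: x= [-0.1040666   0.68055221] -5.9411910623855455 [[ 0.67345376  0.06252794  0.022     ]
 [ 0.68743566 -0.07770676  0.022     ]]
mark sc [[0.6923, -0.0102, 0.024]] [ 0.6923 -0.0102  0.024 ]
tip sc [[0.6039, -0.2648, 0.003], [0.606, -0.304, 0.003]] [ 0.605  -0.2844  0.003 ]
line sc [[0.5266, -0.2692, 0.017], [0.5274, -0.3064, 0.017]] [ 0.527  -0.2878  0.017 ]
posttop [[0.4297, -0.2995, 0.06], [0.431, -0.2818, 0.06], [0.4589, -0.2771, 0.06], [0.4574, -0.2946, 0.06]] [ 0.4443 -0.2883  0.06  ]
lip corners [[0.6842, 0.0739, 0.024], [0.7029, -0.1005, 0.024]] [ 0.6936 -0.0133  0.024 ]
```

```bash
cat >> h.py <<'E'
from scipy.spatial.transform import Rotation as R
def need(p,yaw):
    """tool-axes shift (mm) to TCP p, tool-axes rotvec (deg) to tool-down with tool x at yaw deg"""
    s=get_state(); q=s['orientation']; r=R.from_quat(np.r_[q[1:],q[0]])
    print("t",round(s['clock'],2),"tcp",s['tcp_pos'].round(4),"F",s['wrist_force'].round(2),"gap",round(s['finger_gap'],4),"j",s['joint_pos'].round(3))
    a=np.radians(yaw); t=R.from_matrix(np.array([[np.cos(a),np.sin(a),0],[np.sin(a),-np.cos(a),0],[0,0,-1]]))
    x=r.as_matrix()[:,0]; print("tool yaw",round(np.degrees(np.arctan2(x[1],x[0])),2))
    print("shift mm",(r.inv().apply(np.array(p)-s['tcp_pos'])*1e3).round(1),"turn deg",np.degrees((r.inv()*t).as_rotvec()).round(2))
E
python3 -c "
from h import *
need([.442,-.2875,.40],183)"
python3 -m crank '[[33.4,-15,0,0,0,0,1],[33.4,-15,0,0,0,0,1],[33.4,-15,0,0,0,0,1],[33.4,-15,0,0,0,0,1],[33.4,-15,0,0,0,0,1],[33.4,-15,0,0,0,0,1],[33.4,-15,0,0,0,0,1],[33,-15,0,0,0,0,1]]' 40
python3 -m crank '[[0,0,0,0,0,-10.4,1],[0,0,0,0,0,-10.4,1],[0,0,0,0,0,-10.4,1],[0,0,0,0,0,-10.4,1],[0,0,0,0,0,-10.4,1],[0,0,0,0,0,-10.4,1],[0,0,0,0,0,-10.4,1],[0,0,0,0,0,-10.4,1]]'
python3 -m crank '[[0,0,0,0,0,-10.4,1],[0,0,0,0,0,-10.4,1],[0,0,0,0,0,-10.4,1],[0,0,0,0,0,-10.4,1],[0,0,0,0,0,-10.4,1],[0,0,0,0,0,-10.4,1],[0,0,0,0,0,-10.4,1],[0,0,0,0,0,0,1]]'
python3 -c "
from h import *
need([.442,-.2875,.193],183)"
```

```text
t 0.1 tcp [ 0.2567 -0.5143  0.4039] F [-1.16  0.39 -0.01] gap 0.086 j [-1.248  0.314  0.045  1.304  0.     1.431]
tool yaw 26.52
shift mm [ 267.1 -120.2    4.2] turn deg [-1.0000e-02 -1.3000e-01 -1.5648e+02]
clock: 1.1
tcp_pos: [0.4424, -0.287, 0.4043]
orientation: [-0.0, 0.973, 0.229, -0.0]
wrist_force: [-0.3, -0.1, -0.8]
finger_gap: 0.0851
clock: 2.1
tcp_pos: [0.4418, -0.2879, 0.4042]
orientation: [-0.0, 0.573, 0.819, 0.0]
wrist_force: [0.4, 0.5, 0.3]
finger_gap: 0.0852
clock: 3.1
tcp_pos: [0.4418, -0.288, 0.4043]
orientation: [-0.0, -0.021, 1.0, 0.0]
wrist_force: [0.2, -0.2, -0.8]
finger_gap: 0.0857
t 3.1 tcp [ 0.4418 -0.288   0.4043] F [ 0.22 -0.22 -0.8 ] gap 0.0857 j [-0.73   0.221 -0.078  1.273 -0.    -0.772]
tool yaw -177.6
shift mm [ -0.4   0.4 211.3] turn deg [ 0.03 -0.04 -0.6 ]
```

```bash
python3 -m crank '[[0,0,35,0,0,-0.6,1],[0,0,35,0,0,0,1],[0,0,35,0,0,0,1],[0,0,35,0,0,0,1],[0,0,30,0,0,0,1],[0,0,20,0,0,0,1],[0,0,12,0,0,0,1],[0,0,8,0,0,0,1]]'
python3 - <<'E'
from h import *
need([.442,-.2875,.193],183)
for n,b in(("top",(340,190,120,90)),("scene",(160,150,160,120))):
    x,y,w,h=b; im=read_camera(n); cv2.imwrite(f"pics/{n}1.png",cv2.resize(im[y:y+h,x:x+w],None,fx=5,fy=5,interpolation=cv2.INTER_CUBIC))
E
```

```text
clock: 4.1
tcp_pos: [0.4419, -0.2881, 0.1943]
orientation: [-0.0, -0.026, 1.0, 0.0]
wrist_force: [-1.0, 1.3, -0.2]
finger_gap: 0.0855
t 4.1 tcp [ 0.4419 -0.2881  0.1943] F [-1.    1.3  -0.19] gap 0.0855 j [-0.73   0.384 -0.408  0.779 -0.    -0.783]
tool yaw -176.97
shift mm [-0.1  0.6  1.3] turn deg [ 0.   -0.01  0.03]
```

View pics/scene1.png

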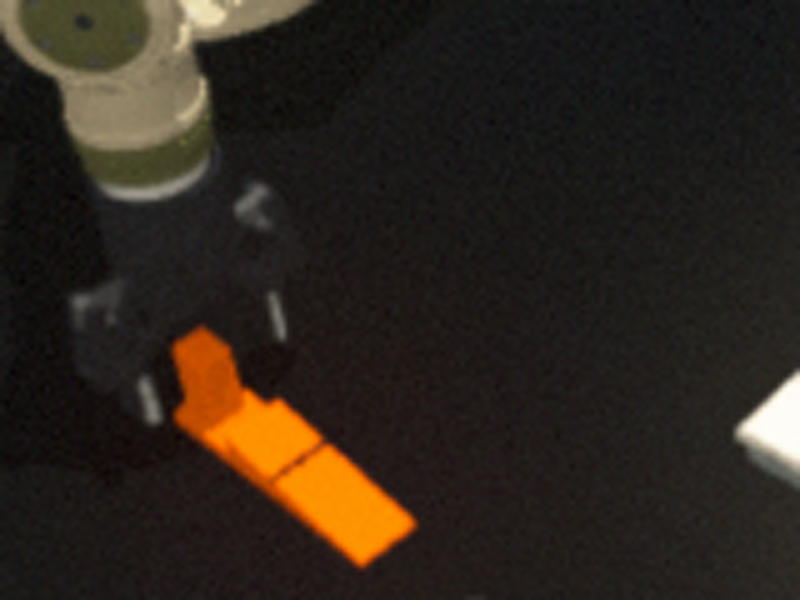

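View pics/top1.png

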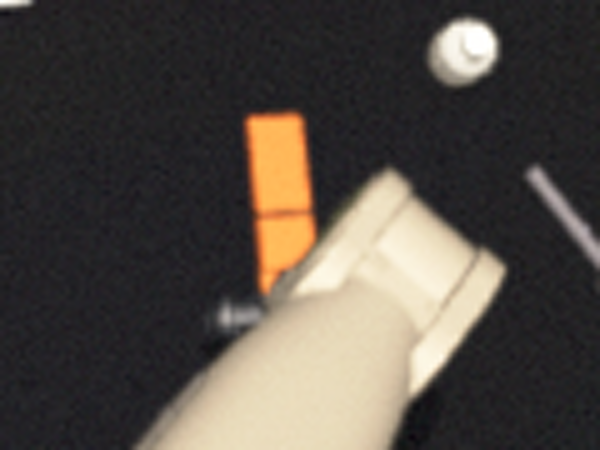

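The fingers straddle the post: in the scene zoom the pads are at (150,400) and (278,315), with the post at (207,380). Closing.

```bash
python3 -m crank '[[0,0,1,0,0,0,0.7],[0,0,0,0,0,0,0.5],[0,0,0,0,0,0,0.4],[0,0,0,0,0,0,0.3],[0,0,0,0,0,0,0.2],[0,0,0,0,0,0,0],[0,0,0,0,0,0,0],[0,0,0,0,0,0,0]]' 60
python3 - <<'E'
from h import *
need([.442,-.2875,.193],183)
for n,b in(("top",(340,190,120,90)),("scene",(160,150,160,120))):
    x,y,w,h=b; im=read_camera(n); cv2.imwrite(f"pics/{n}2r.png",im);cv2.imwrite(f"pics/{n}2.png",cv2.resize(im[y:y+h,x:x+w],None,fx=5,fy=5,interpolation=cv2.INTER_CUBIC))
E
```

```text
clock: 5.2
tcp_pos: [0.4421, -0.2885, 0.1942]
orientation: [0.0, -0.027, 1.0, -0.001]
wrist_force: [-0.7, -1.9, 5.6]
finger_gap: 0.0233
t 5.2 tcp [ 0.4421 -0.2885  0.1942] F [-0.67 -1.93  5.59] gap 0.0233 j [-0.73   0.384 -0.408  0.777 -0.    -0.784]
tool yaw -176.89
shift mm [0.1 1.  1.2] turn deg [-0.07  0.05  0.11]
```

View pics/scene2.png

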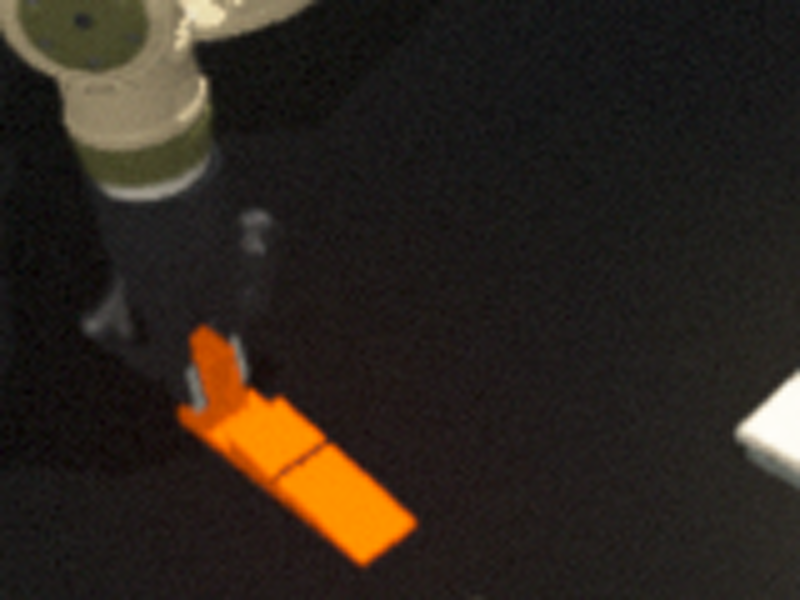

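View pics/top2.png

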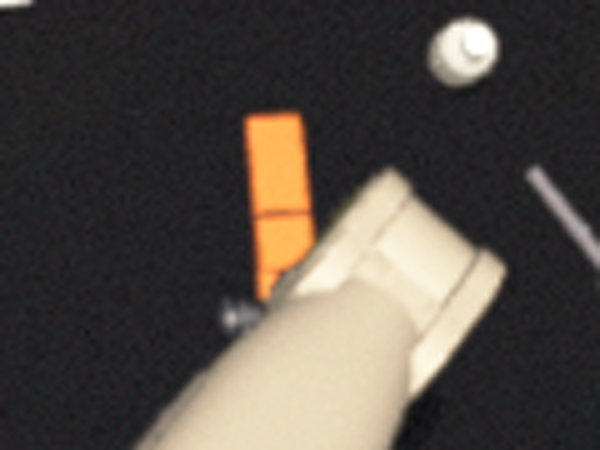

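Run:
```python
from h import *
f=lambda L,o:(np.array(L,float)+.5)/5-.5+o
s=get_state(); t=s['tcp_pos']
for n,o,L in(("top",[340,190],{.003:[(246,118),(300,113)],.017:[(254,216),(313,210)]}),("scene",[160,150],{.003:[(417,523),(363,567)],.017:[(326,440),(274,481)]})):
    for z,l in L.items():
        P=plane(n,f(l,o),z); m=P.mean(0); print(n,z,P.round(4).tolist(),m.round(4),"rel tcp mm",((m-t)*1e3).round(1), "yaw",np.degrees(np.arctan2(abs(P[1,0]-P[0,0]),abs(P[1,1]-P[0,1]))).round(1))
```

```text
top 0.003 [[0.5997, -0.2598, 0.003], [0.6031, -0.3023, 0.003]] [ 0.6014 -0.281   0.003 ] rel tcp mm [ 159.3    7.4 -191.2] yaw 4.5
top 0.017 [[0.5214, -0.2618, 0.017], [0.5254, -0.3077, 0.017]] [ 0.5234 -0.2848  0.017 ] rel tcp mm [  81.2    3.7 -177.2] yaw 4.9
scene 0.003 [[0.6037, -0.2632, 0.003], [0.6075, -0.305, 0.003]] [ 0.6056 -0.2841  0.003 ] rel tcp mm [ 163.5    4.3 -191.2] yaw 5.2
scene 0.017 [[0.524, -0.2661, 0.017], [0.5287, -0.307, 0.017]] [ 0.5264 -0.2865  0.017 ] rel tcp mm [  84.2    1.9 -177.2] yaw 6.5
```

```bash
python3 -m crank '[[0,0,-8,0,0,0,0],[0,0,-7,0,0,0,0],[0,0,0,0,0,-1.1,0],[0,0,0,0,0,-1,0],[0,0,0,0,0,0,0],[0,0,0,0,0,0,0],[0,0,0,0,0,0,0],[0,0,0,0,0,0,0]]'
python3 - <<'E'
from h import *
need([.492,-.0245,.209],185.2)
E
```

```text
clock: 6.3
tcp_pos: [0.4419, -0.288, 0.2087]
orientation: [-0.0, -0.045, 0.999, 0.0]
wrist_force: [-0.8, -0.2, -1.6]
finger_gap: 0.0231
t 6.3 tcp [ 0.4419 -0.288   0.2087] F [-0.82 -0.18 -1.63] gap 0.0231 j [-0.73   0.367 -0.392  0.812 -0.    -0.821]
tool yaw -174.78
shift mm [-73.9 257.9  -0.4] turn deg [ 0.   -0.    0.02]
```

```bash
python3 -m crank '[[-6,20,0,0,0,0,0],[-10,36,0,0,0,0,0],[-12,42,0,0,0,0,0],[-12,42,0,0,0,0,0],[-12,42,0,0,0,0,0],[-12,40,0,0,0,0,0],[-6.9,24,0,0,0,0,0],[-3,11.9,0,0,0,0,0]]'
python3 -m crank '[[0,0,3,0,0,0,0],[0,0,3,0,0,0,0],[0,0,3,0,0,0,0],[0,0,2.5,0,0,0,0],[0,0,0,0,0,0,0],[0,0,0,0,0,0,0],[0,0,0,0,0,0,0],[0,0,0,0,0,0,0]]'
python3 - <<'E'
from h import *
need([.492,-.0245,.1945],185.2)
for n,b in(("top",(270,130,120,110)),("scene",(250,150,160,120))):
    x,y,w,h=b; im=read_camera(n); cv2.imwrite(f"pics/{n}3r.png",im);cv2.imwrite(f"pics/{n}3.png",cv2.resize(im[y:y+h,x:x+w],None,fx=5,fy=5,interpolation=cv2.INTER_CUBIC))
E
```

```text
clock: 7.3
tcp_pos: [0.4917, -0.0224, 0.2087]
orientation: [-0.0, -0.047, 0.999, 0.0]
wrist_force: [-0.1, -0.5, -1.5]
finger_gap: 0.0234
clock: 8.3
tcp_pos: [0.4921, -0.0245, 0.1973]
orientation: [0.0, -0.046, 0.999, -0.0]
wrist_force: [-0.0, -0.3, -2.1]
finger_gap: 0.0234
t 8.3 tcp [ 0.4921 -0.0245  0.1973] F [-0.03 -0.28 -2.11] gap 0.0234 j [-0.213  0.324 -0.492  0.755 -0.    -0.304]
tool yaw -174.78
shift mm [0.1 0.  2.8] turn deg [-0.01  0.01  0.02]
```

View pics/scene3.png

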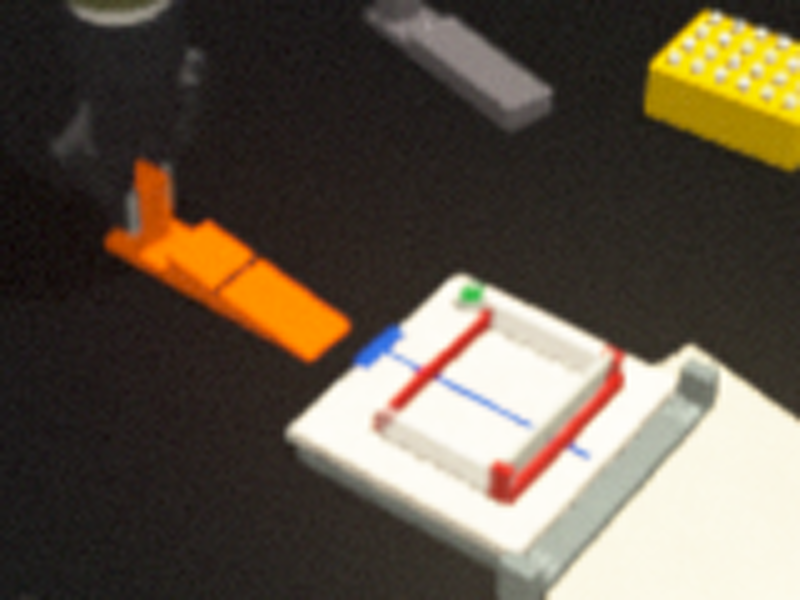

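View pics/top3.png

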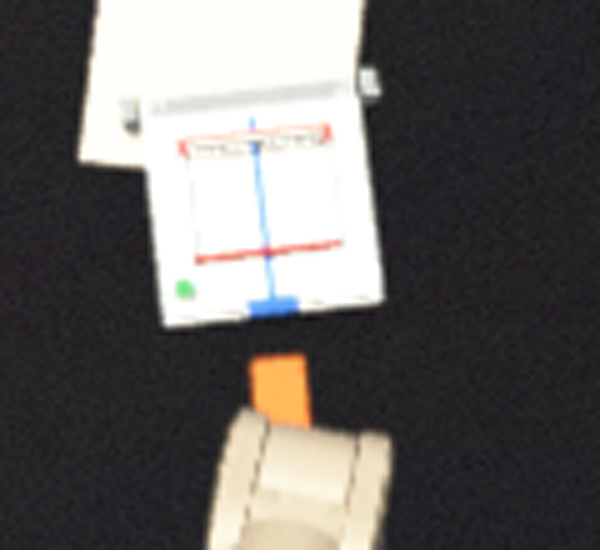

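Top zoom: tip corners (250,360)/(304,354), mark at (273,307), lip edge about (274,317): centred and square. Now I compute the offsets and lower it the rest of the way.

```bash
python3 -m crank '[[0,0,1,0,0,0,0],[0,0,1,0,0,0,0],[0,0,1,0,0,0,0],[0,0,0,0,0,0,0],[0,0,0,0,0,0,0],[0,0,0,0,0,0,0],[0,0,0,0,0,0,0],[0,0,0,0,0,0,0]]'
python3 - <<'E'
from h import *
need([.492,-.0245,.1945],185.2)
im=read_camera("top"); cv2.imwrite("pics/top4r.png",im)
hsv=cv2.cvtColor(im,cv2.COLOR_BGR2HSV)
m=cv2.inRange(hsv,(3,150,100),(20,255,255)); m[:195]=0;m[215:]=0;m[:,:300]=0;m[:,350:]=0
g=im[:,:,2].astype(float); T=[]
for x in range(322,330):
    c=g[195:209,x]; j=np.where((c[:-1]<140)&(c[1:]>=140))[0][-1]; T.append((x,195+j+(140-c[j])/(c[j+1]-c[j])))
W=[]
for y in range(204,212):
    x=np.where(m[y])[0]; W.append((x.mean(),y))
P=plane("top",T,.002); Q=plane("top",W,.005); 
print("tip edge",P.mean(0),"axis",Q[[0,-1]].round(4))
gl=im[:,:,1].astype(float); L=[]
for x in list(range(306,316))+list(range(333,343)):
    c=gl[185:202,x]; j=np.where((c[:-1]>110)&(c[1:]<=110))[0][-1]; L.append((x,185+j+(c[j]-110)/(c[j]-c[j+1])))
A=plane("top",L,.02); q=np.polyfit(A[:,1],A[:,0],1); print("lip q",q,"x at y",np.polyval(q,P.mean(0)[1]),"yaw",np.degrees(np.arctan(-q[0])))
b=cv2.inRange(hsv,(100,110,90),(125,255,255)); b[:188]=0;b[198:]=0;b[:,:310]=0;b[:,340:]=0
p=np.argwhere(b)[:,::-1].astype(float); print("mark",p.mean(0),plane("top",[p.mean(0)],.024))
# midline
l=cv2.inRange(hsv,(100,60,90),(125,255,255)); mm=[]
for y in range(160,197):
    x=np.where(l[y,310:340])[0]
    if len(x): mm.append((310+x.mean(),y))
M=plane("top",mm,.024); q=np.polyfit(M[:,0],M[:,1],1); print("midline yaw",np.degrees(np.arctan(q[0])),"y at .685",np.polyval(q,.685))
E
```

```text
clock: 9.4
tcp_pos: [0.492, -0.0245, 0.1943]
orientation: [0.0, -0.046, 0.999, -0.0]
wrist_force: [-1.4, 1.1, 0.6]
finger_gap: 0.0232
t 9.4 tcp [ 0.492  -0.0245  0.1943] F [-1.4   1.14  0.58] gap 0.0232 j [-0.213  0.328 -0.496  0.747 -0.    -0.304]
tool yaw -174.78
shift mm [ 0.   0.  -0.2] turn deg [-0.01  0.    0.02]
tip edge [ 0.65268721 -0.01300299  0.002     ] axis [[ 0.6392 -0.0128  0.005 ]
 [ 0.6115 -0.0144  0.005 ]]
lip q [-0.10242307  0.68003519] x at y 0.6813669958805746 yaw 5.84801721567816
mark [324.1        191.23333333] [[ 0.68654528 -0.00803494  0.024     ]]
midline yaw 5.298060757867391 y at .685 -0.00823134861265723
```

```bash
python3 -m crank '[[-5,0,0,0,0,0,0],[-9,0,0,0,0,0,0],[-10,0,0,0,0,0,0],[-10,0,0,0,0,0,0],[-10,0,0,0,0,0,0],[-9,0,0,0,0,0,0],[-7,0,0,0,0,0,0],[0,0,0,0,0,0,0]]'
python3 -m crank '[[-2,0,0,0,0,0,0],[-2,0,0,0,0,0,0],[-2,0,0,0,0,0,0],[-2,0,0,0,0,0,0],[-2,0,0,0,0,0,0],[-2,0,0,0,0,0,0],[-2,0,0,0,0,0,0],[0,0,0,0,0,0,0]]'
python3 - <<'E'
from h import *
need([.492,-.0245,.1945],185.2)
for n,b in(("top",(270,130,120,110)),("scene",(250,150,160,120))):
    x,y,w,h=b; im=read_camera(n); cv2.imwrite(f"pics/{n}5r.png",im);cv2.imwrite(f"pics/{n}5.png",cv2.resize(im[y:y+h,x:x+w],None,fx=5,fy=5,interpolation=cv2.INTER_CUBIC))
E
```

```text
clock: 10.45
tcp_pos: [0.5531, -0.019, 0.1943]
orientation: [0.001, -0.046, 0.999, -0.0]
wrist_force: [0.9, 0.4, 1.2]
finger_gap: 0.0234
clock: 11.45
tcp_pos: [0.5654, -0.0178, 0.1942]
orientation: [-0.0, -0.045, 0.999, -0.0]
wrist_force: [-3.4, -0.3, 5.6]
finger_gap: 0.0237
t 11.45 tcp [ 0.5654 -0.0178  0.1942] F [-3.41 -0.33  5.58] gap 0.0237 j [-0.173  0.446 -0.308  0.818 -0.    -0.264]
tool yaw -174.79
shift mm [73.7 -0.  -0.2] turn deg [-0.   -0.04  0.01]
```

View pics/scene5.png

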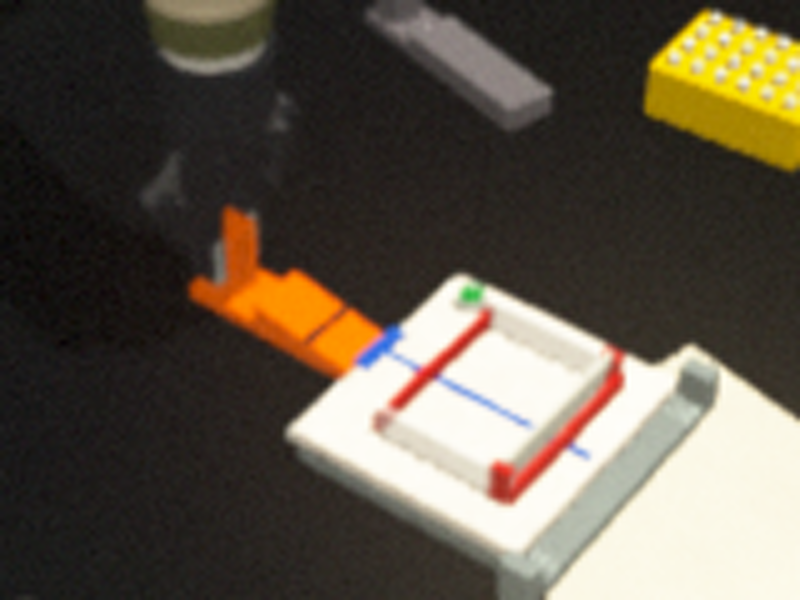

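View pics/top5.png

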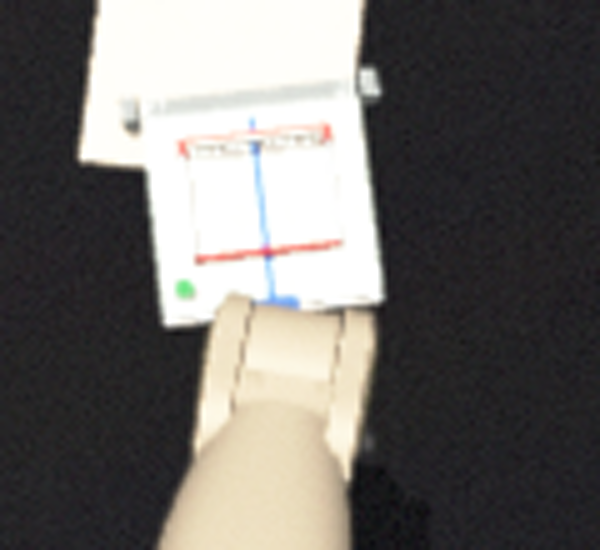

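```bash
python3 -m crank '[[0,0,-0.3,0,0,0,0],[0,0,0,0,0,0,0],[-1.5,0,0,0,0,0,0],[-1.5,0,0,0,0,0,0],[-1.5,0,0,0,0,0,0],[-1.5,0,0,0,0,0,0],[0,0,0,0,0,0,0],[0,0,0,0,0,0,0]]'
python3 - <<'E'
from h import *
need([.492,-.0245,.1945],185.2)
E
```

```text
clock: 12.55
tcp_pos: [0.5717, -0.0173, 0.1945]
orientation: [0.0, -0.046, 0.999, -0.0]
wrist_force: [0.5, 0.8, -1.6]
finger_gap: 0.023
t 12.55 tcp [ 0.5717 -0.0173  0.1945] F [ 0.49  0.76 -1.55] gap 0.023 j [-0.17   0.455 -0.291  0.824 -0.    -0.262]
tool yaw -174.78
shift mm [80.1  0.  -0.1] turn deg [-0.    0.01  0.02]
```

```bash
python3 -m crank '[[-1.5,0,0,0,0,0,0],[-1.5,0,0,0,0,0,0],[-1.5,0,0,0,0,0,0],[-1.5,0,0,0,0,0,0],[-1.5,0,0,0,0,0,0],[-1.5,0,0,0,0,0,0],[-1,0,0,0,0,0,0],[0,0,0,0,0,0,0]]'
python3 - <<'E'
from h import *
need([.492,-.0245,.1945],185.2)
E
python3 -m crank '[[-1,0,0,0,0,0,0],[-1,0,0,0,0,0,0],[-1,0,0,0,0,0,0],[-1,0,0,0,0,0,0],[-1,0,0,0,0,0,0],[-1,0,0,0,0,0,0],[0,0,0,0,0,0,0],[0,0,0,0,0,0,0]]'
python3 - <<'E'
from h import *
need([.492,-.0245,.1945],185.2)
for n,b in(("top",(270,130,120,110)),("scene",(250,150,160,120))):
    x,y,w,h=b; im=read_camera(n); cv2.imwrite(f"pics/{n}6r.png",im);cv2.imwrite(f"pics/{n}6.png",cv2.resize(im[y:y+h,x:x+w],None,fx=5,fy=5,interpolation=cv2.INTER_CUBIC))
E
```

```text
clock: 13.55
tcp_pos: [0.5797, -0.0164, 0.1943]
orientation: [-0.003, -0.045, 0.999, -0.0]
wrist_force: [-9.0, -2.3, 4.3]
finger_gap: 0.0234
t 13.55 tcp [ 0.5797 -0.0164  0.1943] F [-9.01 -2.3   4.27] gap 0.0234 j [-0.166  0.47  -0.266  0.839 -0.001 -0.257]
tool yaw -174.81
shift mm [88.1 -0.1  0.2] turn deg [-0.01 -0.29 -0.01]
clock: 14.55
tcp_pos: [0.5855, -0.0157, 0.1943]
orientation: [-0.003, -0.045, 0.999, -0.0]
wrist_force: [-10.3, 0.0, 5.0]
finger_gap: 0.0232
t 14.55 tcp [ 0.5855 -0.0157  0.1943] F [-10.26   0.03   4.96] gap 0.0232 j [-0.164  0.48  -0.25   0.846 -0.001 -0.254]
tool yaw -174.8
shift mm [93.9 -0.3  0.3] turn deg [ 0.01 -0.31  0.  ]
```

View pics/scene6.png

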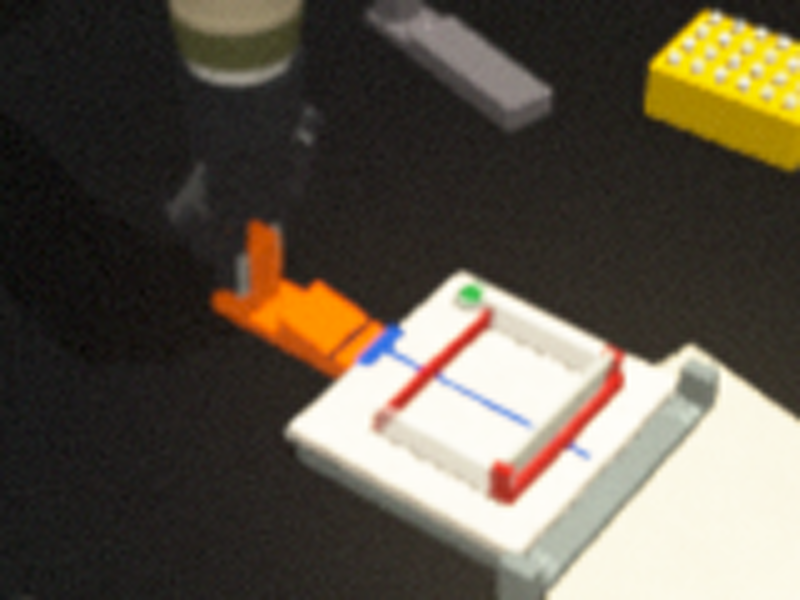

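```bash
cat >> h.py <<'E'
def edge(im):
    g=cv2.GaussianBlur(im,(0,0),.6)[:,:,1].astype(float); out=[]
    for x in list(range(310,319))+list(range(333,340)):
        yc=236.6+(x-307.6)*(205-236.6)/(341-307.6); a=int(yc-7)
        c=g[a:a+11,x]; j=np.where((c[:-1]<110)&(c[1:]>=110))[0]
        out.append(a+j[0]+(110-c[j[0]])/(c[j[0]+1]-c[j[0]]) if len(j) else np.nan)
    return np.array(out)
def lift(im,ref="pics/scene3r.png"):
    d=edge(cv2.imread(ref))-edge(im)
    a,b=proj("scene",[[.684,-.01,.02],[.684,-.01,.025]])
    # vertical crossing change of a sloped edge for a 5 mm lift
    s=(205-236.6)/(341-307.6); per=((a[1]-b[1])+s*(b[0]-a[0]))/5
    print("edge px",np.nanmean(d).round(3),"left",np.nanmean(d[:9]).round(3),"right",np.nanmean(d[9:]).round(3),"px/mm",round(per,3),"lift mm",(np.nanmean(d)/per).round(2))
E
python3 - <<'E'
from h import *
for n in(0,5,6): lift(cv2.imread(f"pics/scene{n}{'r' if n else ''}.png"))
# black line on wedge vs lip, scene zoom 6
P=plane("scene",(np.array([[347,343]])+.5)/5-.5+[250,150],.017); print("line mid scene",P)
E
```

```text
edge px -0.012 left -0.011 right -0.014 px/mm 0.24 lift mm -0.05
edge px 0.023 left 0.046 right -0.004 px/mm 0.24 lift mm 0.09
edge px 0.763 left 1.222 right 0.172 px/mm 0.24 lift mm 3.18
line mid scene [[ 0.66962498 -0.01591242  0.017     ]]
```

Run:
```python
from h import *
r=cv2.imread("pics/scene3r.png")
for n in "56": print((edge(r)-edge(cv2.imread(f"pics/scene{n}r.png"))).round(2))
```

```text
[ 0.05 -0.02  0.   -0.   -0.01 -0.02  0.04  0.33   nan  0.02 -0.02 -0.01
  0.01 -0.01 -0.01  0.  ]
[0.5  0.34 0.27 0.21 0.15 0.15 0.18 4.23 4.97 0.39 0.18 0.16 0.19 0.12
 0.05 0.11]
```

```bash
python3 -m crank '[[-1,0,0,0,0,0,0],[-1,0,0,0,0,0,0],[-1,0,0,0,0,0,0],[-1,0,0,0,0,0,0],[-1,0,0,0,0,0,0],[-1,0,0,0,0,0,0],[-1,0,0,0,0,0,0],[-1,0,0,0,0,0,0]]'
python3 - <<'E'
from h import *
need([.492,-.0245,.1945],185.2)
im=read_camera("scene"); cv2.imwrite("pics/scene7r.png",im)
r=cv2.imread("pics/scene3r.png"); d=edge(r)-edge(im); print(d.round(2), "lift", (np.r_[d[:7],d[10:]].mean()/.24).round(2))
x,y,w,h=(250,150,160,120); cv2.imwrite("pics/scene7.png",cv2.resize(im[y:y+h,x:x+w],None,fx=5,fy=5,interpolation=cv2.INTER_CUBIC))
E
```

```text
clock: 15.65
tcp_pos: [0.5934, -0.0149, 0.1943]
orientation: [-0.003, -0.045, 0.999, -0.0]
wrist_force: [-10.2, -0.4, 4.5]
finger_gap: 0.0234
t 15.65 tcp [ 0.5934 -0.0149  0.1943] F [-10.16  -0.4    4.49] gap 0.0234 j [-0.16   0.493 -0.228  0.856 -0.001 -0.251]
tool yaw -174.79
shift mm [101.8  -0.3   0.4] turn deg [ 0.01 -0.32  0.01]
[0.82 0.78 0.85 0.81 0.64 0.57 0.37 0.81 1.15 0.82 0.74 0.63 0.49 0.33
 0.27 0.33] lift 2.45
```

View pics/scene7.png

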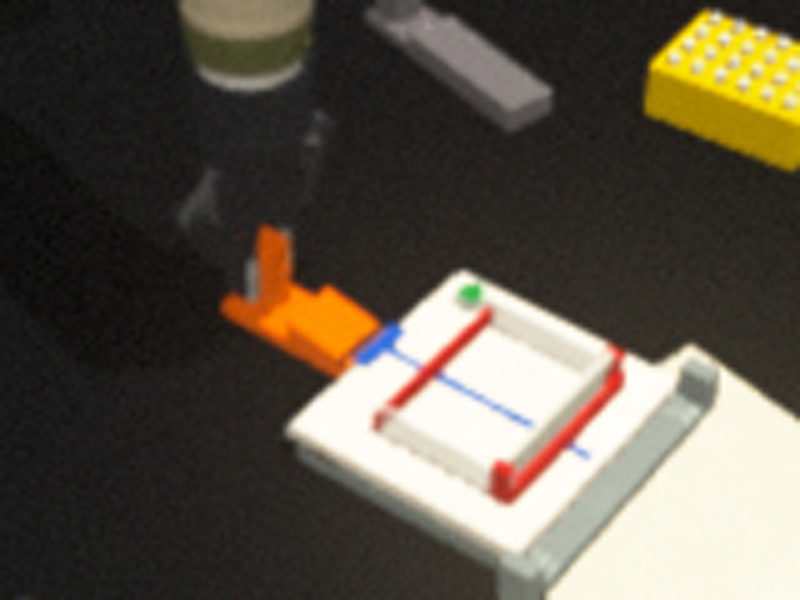

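```bash
python3 -m crank '[[-1.5,0,0,0,0,0,0],[-1.5,0,0,0,0,0,0],[-1.5,0,0,0,0,0,0],[-1.5,0,0,0,0,0,0],[-1.5,0,0,0,0,0,0],[-1.5,0,0,0,0,0,0],[-1,0,0,0,0,0,0],[0,0,0,0,0,0,0]]'
python3 - <<'E'
from h import *
need([.492,-.0245,.1945],185.2)
im=read_camera("scene"); cv2.imwrite("pics/scene8r.png",im)
r=cv2.imread("pics/scene3r.png"); d=edge(r)-edge(im); print(d.round(2), "lift", (np.r_[d[:7],d[10:]].mean()/.24).round(2))
x,y,w,h=(290,180,80,60); cv2.imwrite("pics/scene8.png",cv2.resize(im[y:y+h,x:x+w],None,fx=10,fy=10,interpolation=cv2.INTER_CUBIC))
im=read_camera("top"); x,y,w,h=(270,130,120,110); cv2.imwrite("pics/top8.png",cv2.resize(im[y:y+h,x:x+w],None,fx=5,fy=5,interpolation=cv2.INTER_CUBIC))
E
```

```text
clock: 16.7
tcp_pos: [0.6035, -0.0141, 0.1943]
orientation: [-0.003, -0.045, 0.999, 0.0]
wrist_force: [-9.3, -0.3, 4.3]
finger_gap: 0.0232
t 16.7 tcp [ 0.6035 -0.0141  0.1943] F [-9.3  -0.29  4.32] gap 0.0232 j [-0.156  0.509 -0.2    0.867 -0.001 -0.247]
tool yaw -174.79
shift mm [112.   -0.3   0.3] turn deg [ 0.01 -0.3   0.01]
[1.1  1.02 1.08 1.1  1.06 1.04 1.11 1.49 2.31 0.98 0.98 0.99 0.99 1.01
 0.89 0.83] lift 4.23
```

View pics/scene8.png

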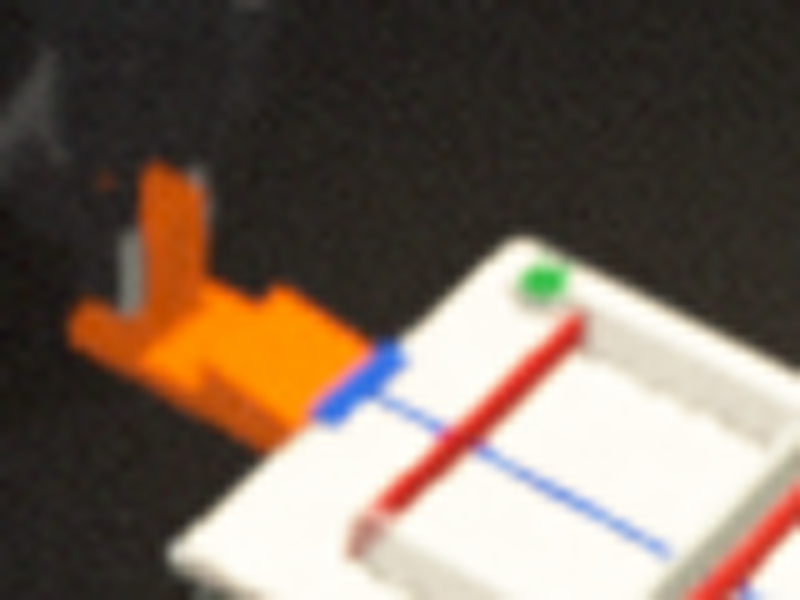

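View pics/top8.png

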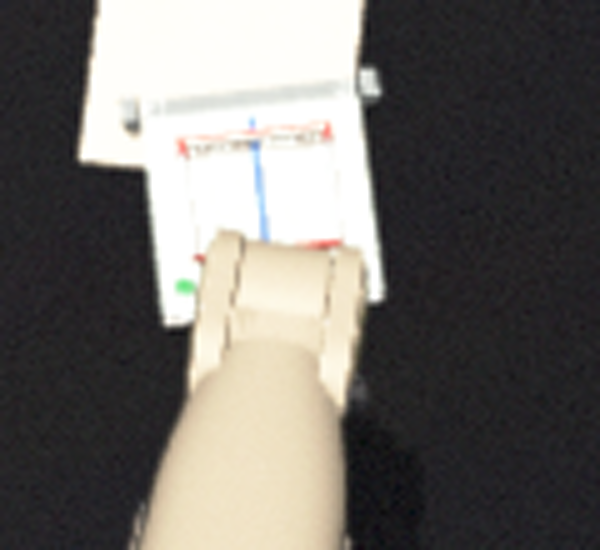

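The black line has just gone out of sight under the lip. The edge measurement gives 4.2 mm of lift, the travel about 5.4 mm. I'll let it settle and check it is at rest.

```bash
python3 -m crank '[[0,0,0,0,0,0,0],[0,0,0,0,0,0,0],[0,0,0,0,0,0,0],[0,0,0,0,0,0,0],[0,0,0,0,0,0,0],[0,0,0,0,0,0,0],[0,0,0,0,0,0,0],[0,0,0,0,0,0,0]]'
python3 - <<'E'
from h import *
need([.492,-.0245,.1945],185.2)
im=read_camera("scene"); r=cv2.imread("pics/scene3r.png"); d=edge(r)-edge(im); print("lift",(np.r_[d[:7],d[10:]].mean()/.24).round(2)); print(get_state()['qvel'].round(4))
print(hand_in())
E
```

```text
clock: 17.8
tcp_pos: [0.6035, -0.0141, 0.1943]
orientation: [-0.003, -0.045, 0.999, -0.0]
wrist_force: [-8.9, -0.2, 5.9]
finger_gap: 0.0234
t 17.8 tcp [ 0.6035 -0.0141  0.1943] F [-8.87 -0.15  5.89] gap 0.0234 j [-0.156  0.509 -0.2    0.867 -0.001 -0.247]
tool yaw -174.79
shift mm [112.   -0.3   0.4] turn deg [ 0.01 -0.29  0.01]
lift 4.23
[ 0.0013  0.0001 -0.0009  0.0009  0.      0.0009]
the job is handed in; nothing more can be done
None
```

I gripped the orange wedge by its post and carried it low to the front of the stand. There I laid it flat and slid it under the blue mark, square to within about 1°, until the lip lifted. I then handed the job in at 17.8 s, still gripping the wedge; no verdict is reported.

What the last checks showed:
- **At rest:** the tool pose did not change over the last second, and the grip gap held at 23.4 mm on the post.
- **Lift:** the two estimates differ but both fall within 2.5–8 mm. The lip edge in the scene camera gives about 4.2 mm, and the distance travelled gives about 5.4 mm. The black line had just disappeared under the lip, so I could not use it to settle the difference.
- **Push:** wrist force during the raise was at most about 10 N horizontally, and about 9 N at the end. I could not measure the wedge-to-platform force directly.
- **Flatness:** about 6 N of downward press on the bench and a 0.3° tool tilt remained at the end.
- **Bystanders:** I moved nothing else on purpose, but I did not re-measure the bystanders' positions.

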